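# Reverse a row of sample tubes into the analyser rack

## Task

Move the four capped sample tubes from the black bench rack into the aluminium analyser rack, one tube to a well, in reverse order counted from each rack's purple end block: the tube that starts nearest the black rack's purple block goes into the well farthest from the metal rack's purple block, and so on, until the one farthest from the purple block stands in the well nearest it. Keep the tubes upright and set each one down on the floor of its well instead of dropping it.

Things in the scene. Friction and masses are not known exactly. Their poses are not given: they have to be found in the camera images.
- black_rack: full black rack, fixed: 224 x 54 mm tray, rim 32 mm high, four 46 mm square wells in a row (8 mm partitions, 4 mm side walls, floor 5 mm above bench), purple block 26 mm long, 36 mm high outside one end. Origin on the bench under the row's middle; x along the row, away from the block (block at x = -138 to -112 mm), z up. Well centres x = -81, -27, 27, 81 mm, y = 0. Any heading
- metal_rack: empty aluminium analyser rack with dark floor, fixed: same shape, sizes, purple end block, origin and axes as the black rack (well centres x = -81, -27, 27, 81 mm, y = 0; purple block at the -x end; floor 5 mm, rim 32 mm above the bench). Any heading
- tube_red: loose sample tube, red cap: whitish body 26 mm across, 58 mm high, flat bottom; ribbed red cap 28 mm across, 20 mm high on top; 78 mm in all, about 35 g. Stands upright in a well of the black rack. Origin at the centre of its underside, z up through the cap
- tube_yellow: loose sample tube, yellow cap: whitish body 26 mm across, 58 mm high, flat bottom; ribbed yellow cap 28 mm across, 20 mm high on top; 78 mm in all, about 35 g. Stands upright in a well of the black rack. Origin at the centre of its underside, z up through the cap
- tube_green: loose sample tube, green cap: whitish body 26 mm across, 58 mm high, flat bottom; ribbed green cap 28 mm across, 20 mm high on top; 78 mm in all, about 35 g. Stands upright in a well of the black rack. Origin at the centre of its underside, z up through the cap
- tube_blue: loose sample tube, blue cap: whitish body 26 mm across, 58 mm high, flat bottom; ribbed blue cap 28 mm across, 20 mm high on top; 78 mm in all, about 35 g. Stands upright in a well of the black rack. Origin at the centre of its underside, z up through the cap
- tab_red: fixed red marker tab, 30 x 12 x 5 mm, outside the black rack's rim (top 32 mm above the bench), beside the well where the red-capped tube starts; it stays there. Origin at the centre of its underside, axes parallel to the black rack's; the well's centre lies 34 mm along its +y
- tab_yellow: fixed yellow marker tab, 30 x 12 x 5 mm, outside the black rack's rim (top 32 mm above the bench), beside the well where the yellow-capped tube starts; it stays there. Origin at the centre of its underside, axes parallel to the black rack's; the well's centre lies 34 mm along its +y
- tab_green: fixed green marker tab, 30 x 12 x 5 mm, outside the black rack's rim (top 32 mm above the bench), beside the well where the green-capped tube starts; it stays there. Origin at the centre of its underside, axes parallel to the black rack's; the well's centre lies 34 mm along its +y
- tab_blue: fixed blue marker tab, 30 x 12 x 5 mm, outside the black rack's rim (top 32 mm above the bench), beside the well where the blue-capped tube starts; it stays there. Origin at the centre of its underside, axes parallel to the black rack's; the well's centre lies 34 mm along its +y
Not all that is in view belongs to the job. What is shaped like the tube_blue but orange is not meant.

How it is judged:
At the end, for the whole second after the job is handed in: Each tube that started in well n from the black rack's purple end stands in well 5 - n from the metal rack's: within 14 mm of the well's centre along and across the rack, underside less than 10 mm above the bench, tilted less than 0.15 rad, released and at rest (((x of tab_red in the frame of black_rack between -0.091 and -0.071 m and x of tube_red in the frame of metal_rack between 0.067 and 0.095 m) or (x of tab_red in the frame of black_rack between -0.037 and -0.017 m and x of tube_red in the frame of metal_rack between 0.013 and 0.041 m) or (x of tab_red in the frame of black_rack between 0.017 and 0.037 m and x of tube_red in the frame of metal_rack between -0.041 and -0.013 m) or (x of tab_red in the frame of black_rack between 0.071 and 0.091 m and x of tube_red in the frame of metal_rack between -0.095 and -0.067 m)) and y of tube_red in the frame of metal_rack between -0.014 and 0.014 m and z of each of tube_red, tube_yellow, tube_green, tube_blue in the frame of metal_rack below 0.01 m and angle between each of tube_red, tube_yellow, tube_green, tube_blue's own z axis and vertical below 0.15 rad and linear speed of each of tube_red, tube_yellow, tube_green, tube_blue below 0.02 m/s and angular speed of each of tube_red, tube_yellow, tube_green, tube_blue below 0.3 rad/s and ((x of tab_yellow in the frame of black_rack between -0.091 and -0.071 m and x of tube_yellow in the frame of metal_rack between 0.067 and 0.095 m) or (x of tab_yellow in the frame of black_rack between -0.037 and -0.017 m and x of tube_yellow in the frame of metal_rack between 0.013 and 0.041 m) or (x of tab_yellow in the frame of black_rack between 0.017 and 0.037 m and x of tube_yellow in the frame of metal_rack between -0.041 and -0.013 m) or (x of tab_yellow in the frame of black_rack between 0.071 and 0.091 m and x of tube_yellow in the frame of metal_rack between -0.095 and -0.067 m)) and y of tube_yellow in the frame of metal_rack between -0.014 and 0.014 m and ((x of tab_green in the frame of black_rack between -0.091 and -0.071 m and x of tube_green in the frame of metal_rack between 0.067 and 0.095 m) or (x of tab_green in the frame of black_rack between -0.037 and -0.017 m and x of tube_green in the frame of metal_rack between 0.013 and 0.041 m) or (x of tab_green in the frame of black_rack between 0.017 and 0.037 m and x of tube_green in the frame of metal_rack between -0.041 and -0.013 m) or (x of tab_green in the frame of black_rack between 0.071 and 0.091 m and x of tube_green in the frame of metal_rack between -0.095 and -0.067 m)) and y of tube_green in the frame of metal_rack between -0.014 and 0.014 m and ((x of tab_blue in the frame of black_rack between -0.091 and -0.071 m and x of tube_blue in the frame of metal_rack between 0.067 and 0.095 m) or (x of tab_blue in the frame of black_rack between -0.037 and -0.017 m and x of tube_blue in the frame of metal_rack between 0.013 and 0.041 m) or (x of tab_blue in the frame of black_rack between 0.017 and 0.037 m and x of tube_blue in the frame of metal_rack between -0.041 and -0.013 m) or (x of tab_blue in the frame of black_rack between 0.071 and 0.091 m and x of tube_blue in the frame of metal_rack between -0.095 and -0.067 m)) and y of tube_blue in the frame of metal_rack between -0.014 and 0.014 m); the robot touches nothing.
It fails at once if a tube is tipped by more than 40 degrees (angle between any of tube_red, tube_yellow, tube_green, tube_blue's own z axis and vertical above 0.7 rad).
It fails at once if a tube is dropped (out of the fingers and faster than 0.7 m/s, a fall of about 25 mm) ((linear speed of tube_red above 0.7 m/s and contact force between tube_red and the fingers below 0.02 N) or (linear speed of tube_yellow above 0.7 m/s and contact force between tube_yellow and the fingers below 0.02 N) or (linear speed of tube_green above 0.7 m/s and contact force between tube_green and the fingers below 0.02 N) or (linear speed of tube_blue above 0.7 m/s and contact force between tube_blue and the fingers below 0.02 N)).
It also fails if it takes over 99 s, if anything falls off the work surface, if the arm or the gripper's body presses on something with over 40 N, if the wrist force passes 120 N, or if a joint passes its speed limit or range.

## Robot

A 6-joint arm with a two-finger parallel gripper is mounted at the origin on the work surface. World frame = base frame: x ahead of the robot, y to its left, z up, the work surface at z = 0. Lengths are in m, angles in rad, forces in N, time in s.
With the tool pointing down it reaches from about 0.275 to 0.875 m from the base axis. Payload 12.5 kg.
Tool frame: the origin (TCP) lies on the centre line of the jaws, within the pads' length; the fingertips stand r.finger_overhang ahead of it and the grasp point (between the pads) lies 3 mm ahead of it (r.finger_overhang is the distance from the TCP to the fingertips, in m); z points along the fingers, y is the direction in which the jaws open and shut (so a half turn about z gives the same grasp; the last joint's range is limited). The gripper opens to 85 mm and grips with 20 to 120 N. Pads are 22 mm wide; open, the fingers measure 114 mm over their backs; the gripper's body (76 mm by 85 mm) begins 54 mm behind the grasp point. The pads swing forward as they close: fully open they stand 13 mm farther back than shut.
Start: joints at [-1.329, 0.351, 1.652, -0, 1.139, -0.085], TCP at [0.177, -0.521, 0.253] pointing down, gripper open.
Joint ranges: [-2.75, 2.75], [-0.79, 2.1], [0.01, 2.65], [-1.57, 4.71], [0.07, 3.14], [-2.87, 2.87]. Speed limits (rad/s): [2.22, 2.22, 2.79, 3.14, 3.14, 3.14].

## Interface

Orientations are given as a unit quaternion [x, y, z, w].
In Python, from cell import r, optics gives the robot as it stands. The module is installed in compiled form; this text tells all that it offers. Calls block until the motion is done:
- r.move_to(position, orientation): joint-space move of the TCP to a pose.
- r.move_linear(position, rot=None, vel=0.15): straight line of the TCP; rot=None keeps the orientation; vel is the mean speed in m/s.
- r.set_joints(angles): joint-space move.
- r.set_gripper(opening, squeeze=None): opening from 0.0 (shut) to 1.0 (fully open); squeeze is the grip in N (None keeps the last); returns when the fingers have stopped.
- r.sleep(seconds).
- r.inverse_kinematics(position, orientation): joint angles nearest the present ones, or None.
- optics.get_image(name): name is "scene" or "top" or "wrist"; returns a dict with "pixels" (480x640x3 uint8, red, green, blue), "depth" (480x640 float32, m along the optical axis (not along the pixel's ray), 0 where there is no reading), "fx", "fy", "cx", "cy" (pixels), "camera_from_world" (4x4, takes a point from world to camera coordinates); the wrist camera has in their place "mount" (4x4, takes a point from camera to tool coordinates, whose origin is the TCP and whose axes are the flange's). Camera axes: x right, y down, z forward; pixel columns grow to the right and rows downward; lengths in m; the calibration is good to about 2 mm. A picture is of the moment at which its call begins: read the wrist's pose just before it.
A pose or a line that the arm cannot do raises r.PlanningError and nothing moves.
- r.hand_in(): hands the job in, once; it reports no verdict.
Readings, each from a call of its own:
- r.current_t(): time.
- r.current_q(): joint angles.
- r.current_qvel(): joint speeds.
- r.current_effort(): joint torques, N m.
- r.current_tool_pos(): TCP position.
- r.current_ee_rot(): TCP orientation.
- r.current_contact_force(): force on the tool from outside, world axes, zero at the start.
- r.current_torque(): the same for the moment, N m.
- r.current_opening(): opening from 0.0 (shut) to 1.0 (fully open).
Only numpy, scipy, OpenCV 4.12 (cv2) and the standard library are available. Lean on these libraries where they do the work, as an engineer would, in place of code of your own. Each camera call takes 0.05 s, during which the arm holds its last target.

## Working session

There is one attempt and no reset: what is moved stays moved. The work goes in short steps, each a Python script; the robot and the scene stay as the last script left them, time stands still between calls to the robot, and variables do not carry over. Pictures are saved under pics/ and viewed, and the job is handed in when it is done.

```bash
mkdir -p pics; python3 - <<'E'
from cell import r, optics
import cv2, numpy as np
for n in ("scene","top","wrist"):
    d=optics.get_image(n); cv2.imwrite(f"pics/a_{n}.png",d["pixels"][:,:,::-1])
    np.savez(f"a_{n}.npz",**d)
    print(n,d["fx"],d["fy"],d["cx"],d["cy"],np.round(d.get("camera_from_world",d.get("mount")),4).tolist(), (d["depth"]>0).mean())
print(r.finger_overhang,r.current_t(),r.current_tool_pos(),r.current_ee_rot(),r.current_opening())
E
```

```text
scene 508.39097702217913 508.39097702217913 318.9069759499886 237.3622590010424 [[-0.6826, 0.7307, -0.0118, 0.3527], [0.4886, 0.4443, -0.7509, -0.2085], [-0.5435, -0.5183, -0.6603, 1.1765], [0.0, 0.0, 0.0, 1.0]] 0.9960709635416667
top 580.7788862357332 580.7788862357332 319.03307736578404 235.75996213902081 [[-0.0091, -0.9999, 0.0115, -0.0228], [-0.9982, 0.0084, -0.0602, 0.5183], [0.0601, -0.012, -0.9981, 1.0262], [0.0, 0.0, 0.0, 1.0]] 0.99595703125
wrist 332.2192557739529 332.2192557739529 322.3664324872729 241.56701378041413 [[0.001, -0.9617, -0.2741, 0.0692], [1.0, 0.0009, 0.0006, 0.0001], [-0.0003, -0.2741, 0.9617, -0.1202], [0.0, 0.0, 0.0, 1.0]] 0.995966796875
0.022 0.15 [ 0.17653067 -0.52066623  0.25291287] [ 9.86681915e-01  1.62661065e-01 -2.88135545e-05 -4.19815266e-04] 0.99781654127945
```

View pics/a_top.png

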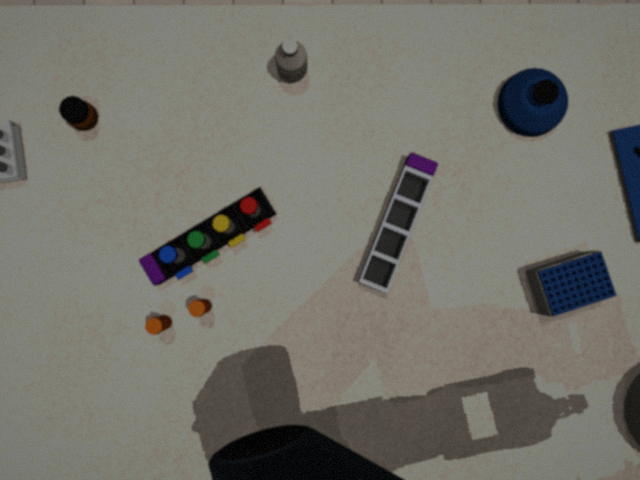

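View pics/a_scene.png

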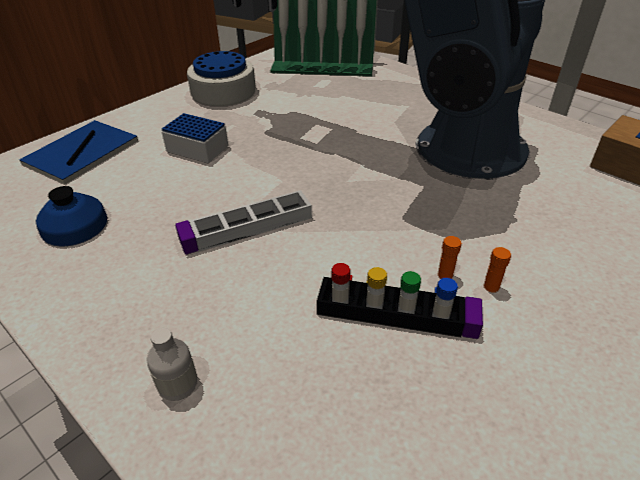

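View pics/a_wrist.png

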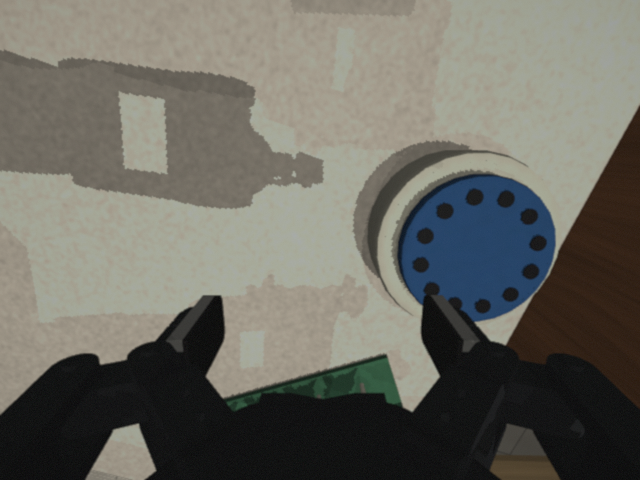

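The top view shows the black rack with its purple block at (152,268). Its caps are blue (168,254), green (196,239), yellow (221,223) and red (249,205), counted from the block. The metal rack's purple block is at (421,163) and its row runs down to (375,278).

Possible mix-ups:
- The orange tubes at (157,324) and (198,307) are not meant.
- The coloured tabs beside the rack are at (185,272), (210,257), (237,240) and (262,225).
- The blue flask (533,100), blue box (575,283) and amber bottle (78,113) are not part of the job.

Next I measure positions.

```bash
cat > vis.py <<'E'
import numpy as np, cv2
def ray_plane(d,uv,z):
    T=np.asarray(d["camera_from_world"]); R,t=T[:3,:3],T[:3,3]; c=-R.T@t
    uv=np.atleast_2d(uv).astype(float)
    k=np.c_[(uv[:,0]-d["cx"])/d["fx"],(uv[:,1]-d["cy"])/d["fy"],np.ones(len(uv))]@R
    return c+k*((z-c[2])/k[:,2])[:,None]
def cloud(d):
    T=np.asarray(d["camera_from_world"]); R,t=T[:3,:3],T[:3,3]
    v,u=np.mgrid[:480,:640]; Z=d["depth"]
    return (np.stack([(u-d["cx"])/d["fx"]*Z,(v-d["cy"])/d["fy"]*Z,Z],-1)-t)@R
HUE={"red":[(0,7),(173,180)],"yellow":[(20,32)],"green":[(50,75)],"blue":[(100,120)],"purple":[(130,155)]}
def mask(px,c,s=110,v=60):
    h=cv2.cvtColor(px,cv2.COLOR_RGB2HSV); m=np.zeros(px.shape[:2],bool)
    for a,b in HUE[c]: m|=(h[...,0]>=a)&(h[...,0]<=b)
    return m&(h[...,1]>s)&(h[...,2]>v)
E
python3 - <<'E'
from vis import *
for n in("top","scene"):
    d=np.load(f"a_{n}.npz"); P=cloud(d); px=d["pixels"]
    print(n,"bench z", np.median(P[300:330,250:300,2]) )
    for c in HUE:
        m=mask(px,c).astype(np.uint8); k,l,st,ce=cv2.connectedComponentsWithStats(m)
        for i in range(1,k):
            if st[i,4]>25:
                q=P[l==i]; print(c,st[i].tolist(),ce[i].round(1),"med",np.median(q,0).round(3),"z5-95",np.percentile(q[:,2],[5,95]).round(3))
E
```

```text
top bench z -0.0009771579426735124
red [240, 197, 18, 17, 237] [248.3 205. ] med [0.567 0.092 0.082] z5-95 [0.077 0.085]
red [254, 218, 17, 14, 120] [262.3 224.4] med [0.539 0.073 0.031] z5-95 [0.022 0.034]
yellow [212, 214, 19, 18, 256] [220.8 222.9] med [0.537 0.138 0.082] z5-95 [0.03  0.085]
yellow [228, 234, 17, 14, 125] [236.1 240.2] med [0.511 0.119 0.031] z5-95 [0.021 0.034]
green [188, 231, 16, 17, 207] [195.3 239. ] med [0.51  0.181 0.082] z5-95 [0.078 0.085]
green [202, 250, 16, 13, 93] [209.7 256.1] med [0.483 0.165 0.031] z5-95 [0.028 0.035]
blue [522, 77, 40, 39, 319] [540.4 102.3] med [ 0.74  -0.417  0.055] z5-95 [0.052 0.059]
blue [613, 126, 27, 111, 1435] [630.5 165.7] med [ 0.647 -0.598  0.013] z5-95 [0.01  0.016]
blue [159, 246, 17, 17, 239] [167.1 254. ] med [0.486 0.228 0.082] z5-95 [0.03  0.085]
blue [539, 252, 76, 63, 1887] [576.2 283. ] med [ 0.431 -0.467  0.06 ] z5-95 [0.057 0.063]
blue [175, 266, 17, 13, 115] [183.5 272. ] med [0.455 0.212 0.031] z5-95 [0.026 0.034]
purple [406, 154, 31, 21, 365] [421.4 163.6] med [ 0.644 -0.21   0.035] z5-95 [0.032 0.038]
pu
[... 405 characters left out ...]
, 20, 15, 197] [410.8 277.7] med [0.511 0.181 0.083] z5-95 [0.081 0.084]
blue [193, 51, 52, 21, 688] [218.5  61.2] med [ 0.205 -0.655  0.089] z5-95 [0.087 0.091]
blue [162, 113, 62, 26, 625] [192.8 125.9] med [ 0.432 -0.468  0.06 ] z5-95 [0.059 0.062]
blue [20, 120, 116, 59, 2868] [ 77.  148.9] med [ 0.63  -0.656  0.013] z5-95 [0.011 0.015]
blue [36, 192, 65, 42, 1599] [ 68.1 215.1] med [ 0.774 -0.39   0.044] z5-95 [0.032 0.057]
blue [438, 278, 20, 15, 225] [447.4 284.7] med [0.487 0.229 0.082] z5-95 [0.08  0.084]
purple [176, 221, 19, 20, 264] [184.5 230.3] med [ 0.645 -0.209  0.035] z5-95 [0.033 0.037]
purple [465, 297, 18, 28, 453] [473.1 310.5] med [0.463 0.267 0.035] z5-95 [0.034 0.037]
```

```bash
python3 - <<'E'
from vis import *
d=np.load("a_top.npz"); im=d["pixels"][:,:,::-1]
a=cv2.resize(im[180:340,130:290],(590,590),interpolation=cv2.INTER_CUBIC)
cv2.imwrite("pics/crop_black.png",a)
b=cv2.resize(im[145:300,340:495-35],(450,581),interpolation=cv2.INTER_CUBIC); cv2.imwrite("pics/crop_metal.png",b)
E
```

```text
(no output)
```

View pics/crop_black.png

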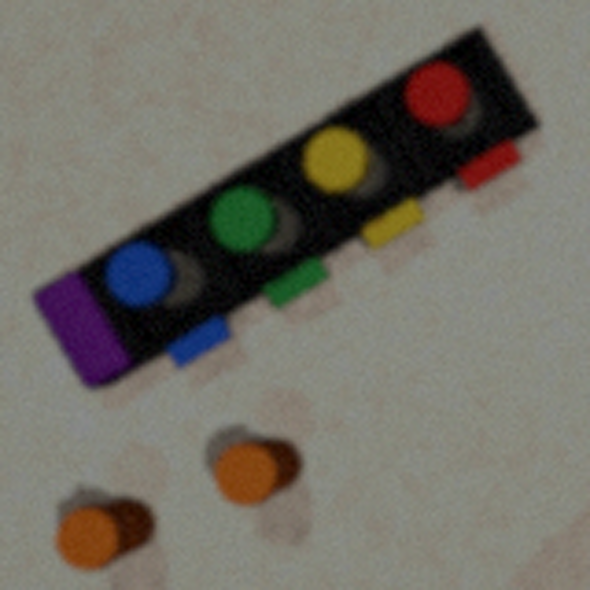

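View pics/crop_metal.png

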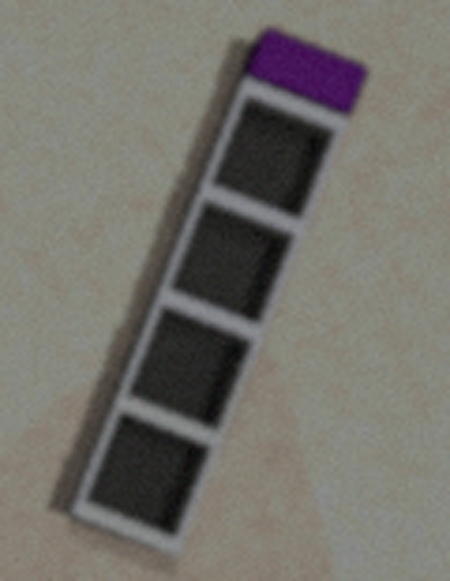

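The crops confirm the choice. Blue, green, yellow and red stand upright in the black rack, counted from the purple block, with matching tabs, and the two orange tubes stand outside it. The metal rack is empty with its purple block at the far end. Next I fit both rack poses and the cap centres.

```bash
python3 - <<'E'
from vis import *
import json
for n in("top","scene"):
    d=np.load(f"a_{n}.npz"); P=cloud(d); px=d["pixels"]
    for name,c,pb in(("metal",(0.56,-0.165),(0.644,-0.21)),("black",(0.525,0.165),(0.462,0.266))):
        near=np.hypot(P[...,0]-c[0],P[...,1]-c[1])<0.19
        m=near&(P[...,2]>0.027)&(P[...,2]<0.040)
        m&=~(mask(px,"red")|mask(px,"yellow")|mask(px,"green")|mask(px,"blue"))
        m=m.astype(np.uint8)
        k,l,st,ce=cv2.connectedComponentsWithStats(m); i=1+np.argmax(st[1:,4])
        q=P[l==i][:,:2].astype(np.float32)
        (cx,cy),(w,h),a=cv2.minAreaRect(q*1000)
        box=cv2.boxPoints(((cx,cy),(w,h),a)); e=box[1]-box[0]; f=box[2]-box[1]
        L=e if np.linalg.norm(e)>np.linalg.norm(f) else f; ax=L/np.linalg.norm(L)
        cen=np.array([cx,cy])
        if ax@(np.array(pb)*1000-cen)>0: ax=-ax
        # overall length 250 (138+112): centre at x=-13
        o=cen+13*ax
        print(n,name,"size",round(w,1),round(h,1),"origin",o.round(1),"yaw",round(np.degrees(np.arctan2(ax[1],ax[0])),2))
    for c in("blue","green","yellow","red"):
        m=mask(px,c).astype(np.uint8); k,l,st,ce=cv2.connectedComponentsWithStats(m)
        best=[]
        for i in range(1,k):
            q=P[(l==i)]; 
            if st[i,4]>100 and np.hypot(*(np.median(q,0)[:2]-[0.525,0.165]))<0.13 and np.median(q[:,2])>0.07:
                t=q[(q[:,2]>0.077)]; (x,y),rad=cv2.minEnclosingCircle(t[:,:2].astype(np.float32)*1000)
                print(c,"circle",round(x,1),round(y,1),round(rad,1),"mean",(1000*t.mean(0)).round(1))
E
```

```text
top metal size 54.5 249.6 origin [ 529.3 -164.1] yaw 157.61
top black size 67.9 250.0 origin [520.7 155.6] yaw -59.02
blue circle 485.5 227.5 14.3 mean [486.  227.1  82.2]
green circle 510.9 180.7 13.8 mean [510.7 180.7  81.9]
yellow circle 537.7 137.7 14.8 mean [537.4 137.5  82. ]
red circle 515.5 43.9 84.0 mean [565.5  89.9  95.1]
scene metal size 61.4 250.0 origin [ 528.6 -164.4] yaw 157.32
scene black size 68.7 250.2 origin [520.9 156.5] yaw -59.09
blue circle 726.7 333.5 278.5 mean [491.  230.5  87.4]
green circle 739.6 309.5 277.6 mean [513.2 182.6  85.3]
yellow circle 752.9 289.5 276.7 mean [542.5 142.5  86.9]
red circle 567.1 91.9 14.7 mean [567.4  93.2  82.4]
```

```bash
cat > job.py <<'E'
import numpy as np
from cell import r, optics
M0=np.array([.5291,-.1642]); MY=np.radians(157.5)
mx=np.array([np.cos(MY),np.sin(MY)])
TUBE={"blue":(.4862,.2274),"green":(.5108,.1807),"yellow":(.5378,.1378),"red":(.5668,.0922)}
WELL={"blue":.081,"green":.027,"yellow":-.027,"red":-.081}
def Q(deg): a=np.radians(deg)/2; return [float(np.cos(a)),float(np.sin(a)),0.,0.]
QB,QM=Q(-59.2),Q(-22.5)
ZG,ZH=.074,.195
def tgt(c): return M0+WELL[c]*mx
E
python3 - <<'E'
from job import *
for c in TUBE:
    for z in(ZG,ZH):
        a=r.inverse_kinematics([*TUBE[c],z],QB); b=r.inverse_kinematics([*tgt(c),z],QM)
        print(c,z,tgt(c).round(3),np.round(a,2) if a is not None else None,np.round(b,2) if b is not None else None)
E
```

```text
blue 0.074 [ 0.454 -0.133] None [-0.38  0.5   1.98 -0.    0.66  1.58]
blue 0.195 [ 0.454 -0.133] None [-0.38  0.29  1.9  -0.    0.95  1.58]
green 0.074 [ 0.504 -0.154] [ 0.25  0.59  1.8  -0.    0.75  2.86] [-0.38  0.57  1.84 -0.    0.73  1.58]
green 0.195 [ 0.504 -0.154] [ 0.25  0.4   1.73 -0.    1.01  2.86] [-0.38  0.38  1.77 -0.    0.99  1.58]
yellow 0.074 [ 0.554 -0.175] [ 0.17  0.61  1.77 -0.    0.77  2.77] [-0.39  0.64  1.69 -0.    0.81  1.58]
yellow 0.195 [ 0.554 -0.175] [ 0.17  0.43  1.7  -0.    1.02  2.77] [-0.39  0.47  1.63 -0.    1.04  1.58]
red 0.074 [ 0.604 -0.195] [ 0.08  0.63  1.71 -0.    0.8   2.68] [-0.39  0.72  1.54 -0.    0.88  1.58]
red 0.195 [ 0.604 -0.195] [ 0.08  0.46  1.64 -0.    1.04  2.68] [-0.39  0.56  1.47 -0.    1.11  1.58]
```

```bash
sed -i 's/QB,QM=.*/QB,QM=Q(120.8),Q(157.5)/' job.py; cat >> job.py <<'E'
def rep(s): print(s,"t",round(r.current_t(),2),"pos",np.round(r.current_tool_pos(),4),"open",round(r.current_opening(),3),"F",np.round(r.current_contact_force(),1))
def pick(c):
    p=TUBE[c]
    r.move_to([*p,ZH],QB); rep("above")
    r.move_linear([*p,ZG],vel=.12)
    r.set_gripper(0.0,squeeze=40); rep("gripped "+c)
    r.move_linear([*p,ZH],vel=.12); rep("lifted")
def place(c):
    p=tgt(c)
    r.move_to([*p,ZH],QM); rep("over well")
    r.move_linear([*p,.095],vel=.12)
    r.move_linear([*p,ZG+.001],vel=.04); rep("down")
    r.set_gripper(1.0); rep("released")
    r.move_linear([*p,ZH],vel=.12)
def snap(n,f):
    import cv2
    d=optics.get_image(n); cv2.imwrite("pics/"+f,d["pixels"][:,:,::-1]); return d
E
python3 - <<'E'
from job import *
for c in TUBE:
    print(c,[np.round(r.inverse_kinematics([*p,z],q),2) for p,q in((TUBE[c],QB),(tgt(c),QM)) for z in(ZG,ZH)])
pick("blue")
snap("wrist","b_wrist.png"); snap("scene","b_scene.png")
E
```

```text
blue [array([ 0.35,  0.58,  1.81, -0.  ,  0.75, -0.19]), array([ 0.35,  0.4 ,  1.74, -0.  ,  1.  , -0.19]), array([-0.38,  0.5 ,  1.98, -0.  ,  0.66, -1.56]), array([-0.38,  0.29,  1.9 , -0.  ,  0.95, -1.56])]
green [array([ 0.25,  0.59,  1.8 , -0.  ,  0.75, -0.28]), array([ 0.25,  0.4 ,  1.73, -0.  ,  1.01, -0.28]), array([-0.38,  0.57,  1.84, -0.  ,  0.73, -1.56]), array([-0.38,  0.38,  1.77, -0.  ,  0.99, -1.56])]
yellow [array([ 0.17,  0.61,  1.77, -0.  ,  0.77, -0.37]), array([ 0.17,  0.43,  1.7 , -0.  ,  1.02, -0.37]), array([-0.39,  0.64,  1.69, -0.  ,  0.81, -1.56]), array([-0.39,  0.47,  1.63, -0.  ,  1.04, -1.56])]
red [array([ 0.08,  0.63,  1.71, -0.  ,  0.8 , -0.46]), array([ 0.08,  0.46,  1.64, -0.  ,  1.04, -0.46]), array([-0.39,  0.72,  1.54, -0.  ,  0.88, -1.56]), array([-0.39,  0.56,  1.47, -0.  ,  1.11, -1.56])]
above t 3.01 pos [0.4865 0.2269 0.195 ] open 1.001 F [ 0.4 -0.2 -0.4]
gripped blue t 4.73 pos [0.4863 0.2274 0.0743] open 0.313 F [-0.1 -0.3  5.4]
lifted t 5.89 pos [0.4859 0.2272 0.1943] open 0.315 F [-0.1  1.4 -0.4]
```

View pics/b_scene.png

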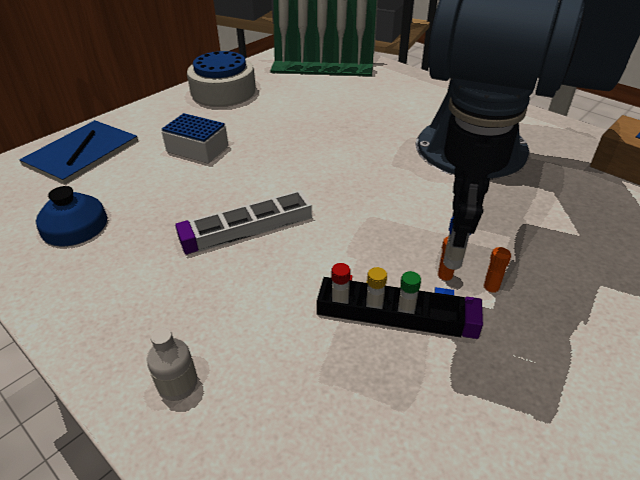

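View pics/b_wrist.png

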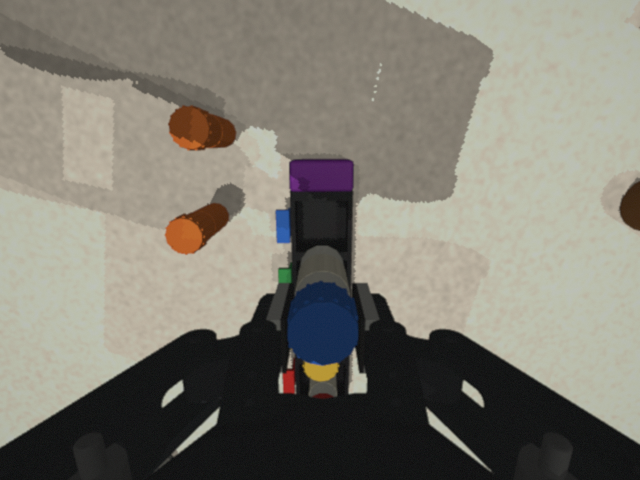

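The scene view shows blue lifted at about (455,250). The wrist view shows the blue cap at (322,325) with its body at (322,265) and blue's well empty. I'll check the tilt numerically by projecting where the bottom edge should be.

```bash
cat >> job.py <<'E'
def wproj(d,p):
    T=np.linalg.inv(np.asarray(d["mount"])); q=T[:3,:3]@np.array(p)+T[:3,3]
    return np.array([d["fx"]*q[0]/q[2]+d["cx"],d["fy"]*q[1]/q[2]+d["cy"]]).round(1)
E
python3 - <<'E'
from job import *
import cv2
d=optics.get_image("wrist")
for p in([.013,0,.069],[-.013,0,.069],[.013,0,.011],[.014,0,-.009],[-.014,0,-.009]): print(p,wproj(d,p))
im=d["pixels"][:,:,::-1].copy()
print([ (v,im[v,322].tolist(),round(float(d["depth"][v,322]),3)) for v in range(236,300,4)])
E
```

```text
[0.013, 0, 0.069] [322.8 245.5]
[-0.013, 0, 0.069] [322.8 286. ]
[0.013, 0, 0.011] [322.9 284.3]
[0.014, 0, -0.009] [322.9 303.4]
[-0.014, 0, -0.009] [322.8 368.7]
[(236, [35, 36, 36], 0.322), (240, [17, 18, 17], 0.322), (244, [16, 17, 18], 0.321), (248, [73, 77, 80], 0.192), (252, [72, 78, 78], 0.185), (256, [66, 75, 77], 0.176), (260, [67, 76, 78], 0.169), (264, [65, 74, 77], 0.163), (268, [65, 74, 77], 0.16), (272, [75, 82, 83], 0.155), (276, [73, 80, 80], 0.15), (280, [71, 71, 68], 0.145), (284, [63, 35, 21], 0.135), (288, [62, 35, 20], 0.132), (292, [65, 37, 22], 0.128), (296, [67, 39, 24], 0.125)]
```

The bottom edge is at v≈246 and was expected at 245.5, so the tube hangs upright. Now I place it, checking alignment over the well first.

```bash
python3 - <<'E'
from job import *
import cv2
r.move_to([*tgt("blue"),ZH],QM); rep("over")
T=np.eye(4); p=r.current_tool_pos(); q=r.current_ee_rot()
from scipy.spatial.transform import Rotation as R
T[:3,:3]=R.from_quat(q).as_matrix(); T[:3,3]=p
d=optics.get_image("wrist"); im=d["pixels"][:,:,::-1].copy(); Ti=np.linalg.inv(T)
my=np.array([-mx[1],mx[0]])
for wx in(.081,.027,-.027,-.081):
    pts=[]
    for sx,sy in((1,1),(1,-1),(-1,-1),(-1,1)):
        w=np.r_[M0+(wx+sx*.023)*mx+sy*.023*my,.032]
        pts.append(wproj(d,Ti[:3,:3]@w+Ti[:3,3]))
    cv2.polylines(im,[np.int32(np.round(pts))],True,(0,0,255),1)
cv2.imwrite("pics/c_wrist.png",im)
E
```

```text
over t 7.4 pos [ 0.4545 -0.1327  0.195 ] open 0.31 F [-0.2  0.7 -0.5]
```

View pics/c_wrist.png

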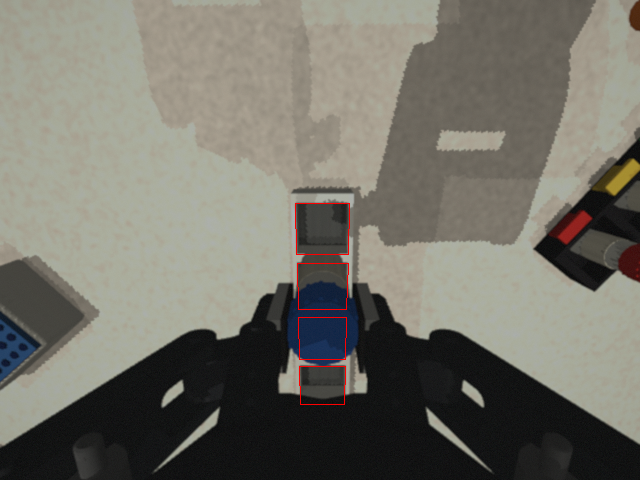

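The projected well outlines lie on the real wells to within about 2 px (far well at (322,228)), so the rack pose is confirmed. Lowering blue.

```bash
python3 - <<'E'
from job import *
place("blue"); rep("up"); pick("green")
d=snap("scene","d_scene.png")
w=snap("wrist","d_wrist.png"); print([int(x) for x in (w["depth"][230:300:3,322]*1000)])
E
```

```text
over well t 7.7 pos [ 0.4544 -0.1328  0.195 ] open 0.316 F [ 0.4 -0.2  0.4]
down t 9.33 pos [ 0.4542 -0.1331  0.0748] open 0.316 F [ 0.5 -0.3  0.2]
released t 9.93 pos [ 0.4543 -0.1332  0.075 ] open 1.0 F [ 0.5 -0.   0.4]
up t 11.08 pos [ 0.454  -0.1331  0.1944] open 1.0 F [-0.3  0.5 -0.2]
above t 12.3 pos [0.5108 0.18   0.1947] open 1.001 F [ 0.   0.3 -0.3]
gripped green t 14.03 pos [0.5109 0.1807 0.0743] open 0.317 F [ 0.3 -0.2  4. ]
lifted t 15.18 pos [0.5104 0.1806 0.1943] open 0.313 F [-0.2  0.2 -0.8]
[319, 318, 322, 320, 322, 320, 193, 186, 179, 175, 172, 166, 161, 157, 155, 150, 147, 144, 140, 137, 133, 131, 127, 125]
```

View pics/d_scene.png

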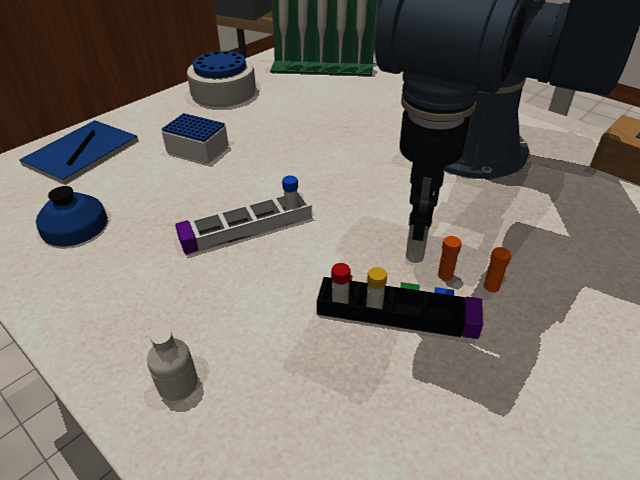

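View pics/d_wrist.png

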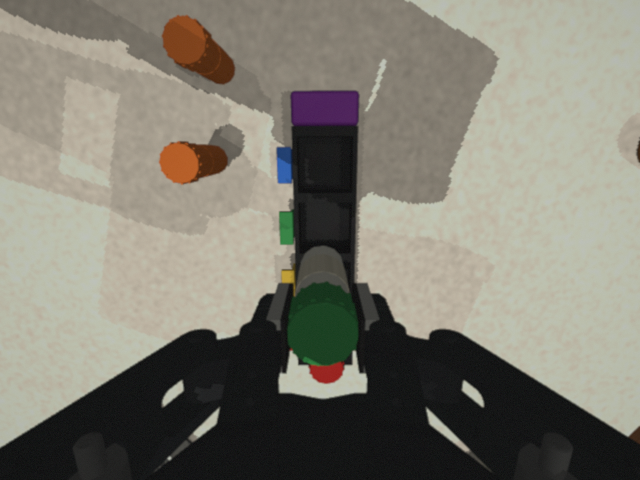

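Blue stands upright in the well farthest from the metal rack's purple block, at (290,190) in the scene view. Green is held straight at (325,320) in the wrist view, with its lower edge again at v≈247. Continuing with the rest.

```bash
python3 - <<'E'
from job import *
place("green"); pick("yellow")
w=snap("wrist","e_wrist.png"); print([int(x) for x in (w["depth"][230:300:3,322]*1000)])
place("yellow"); pick("red")
w=snap("wrist","f_wrist.png"); print([int(x) for x in (w["depth"][230:300:3,322]*1000)])
snap("scene","f_scene.png")
E
```

```text
over well t 16.55 pos [ 0.5043 -0.1533  0.1949] open 0.314 F [ 0.4  0.4 -0.2]
down t 18.18 pos [ 0.5041 -0.1538  0.0747] open 0.312 F [-1.6  0.1 -0.9]
released t 18.78 pos [ 0.5042 -0.1539  0.075 ] open 1.005 F [-0.3 -0.6 -0.3]
above t 21.06 pos [0.5378 0.1371 0.1947] open 1.001 F [ 0.9 -0.1 -0.6]
gripped yellow t 22.78 pos [0.5379 0.1378 0.0742] open 0.312 F [-0.9 -0.5  3.9]
lifted t 23.94 pos [0.5374 0.1377 0.1943] open 0.314 F [-1.  -0.2 -1.4]
[317, 320, 322, 321, 320, 197, 190, 184, 178, 173, 168, 163, 160, 156, 154, 150, 147, 138, 134, 131, 129, 126, 124, 124]
over well t 25.18 pos [ 0.5541 -0.1738  0.1948] open 0.312 F [ 0.2  0.  -2. ]
down t 26.82 pos [ 0.554  -0.1745  0.0748] open 0.312 F [ 0.4 -0.   0.4]
released t 27.42 pos [ 0.5541 -0.1746  0.075 ] open 0.999 F [ 0.5 -0.2 -0.1]
above t 29.61 pos [0.5668 0.0915 0.1947] open 1.0 F [-0.3 -0.4  0.7]
gripped red t 31.33 pos [0.5669 0.0922 0.0743] open 0.315 F [-1.  -0.7  4.2]
lifted t 32.49 pos [0.5664 0.0922 0.1942] open 0.314 F [-0.4  0.  -1.1]
[319, 319, 321, 321, 322, 323, 193, 187, 182, 176, 171, 166, 163, 159, 155, 153, 148, 146, 138, 134, 132, 129, 127, 125]
```

View pics/f_scene.png

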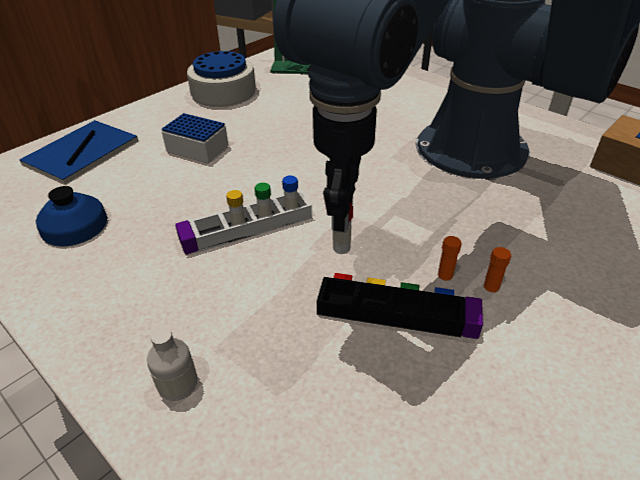

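Yellow (235,200), green (263,190) and blue (290,185) stand upright in the metal rack. Red is held straight at (342,235). Next I place red, retreat clear of the top camera and check.

```bash
python3 - <<'E'
from job import *
from vis import *
place("red")
r.move_to([0.30,0.12,0.28],QB); rep("clear")
my=np.array([-mx[1],mx[0]])
for n in("top","scene"):
    d=snap(n,f"g_{n}.png"); P=cloud(d)
    for c in WELL:
        m=mask(d["pixels"],c)&(P[...,2]>.077)&(P[...,2]<.1)&(np.hypot(P[...,0]-M0[0],P[...,1]-M0[1])<.14)
        t=P[m]; 
        if len(t)<20: print(n,c,"n",len(t)); continue
        q=(t[:,:2].max(0)+t[:,:2].min(0))/2-M0
        print(n,c,len(t),"rack xy mm",(1000*np.array([q@mx,q@my])).round(1),"want",WELL[c]*1000,"ztop",np.percentile(t[:,2],50).round(4))
E
```

```text
over well t 33.71 pos [ 0.6039 -0.1944  0.1948] open 0.314 F [ 0.7 -0.4  0.3]
down t 35.34 pos [ 0.6038 -0.1952  0.0747] open 0.31 F [-0.5 -0.8 -0.5]
released t 35.94 pos [ 0.6039 -0.1952  0.075 ] open 1.003 F [0.8 0.2 0. ]
clear t 38.73 pos [0.3005 0.1199 0.28  ] open 1.0 F [ 0.5  0.3 -0.5]
top blue 222 rack xy mm [81.2  0.2] want 81.0 ztop 0.082
top green 207 rack xy mm [26.9  0.3] want 27.0 ztop 0.0819
top yellow 214 rack xy mm [-26.1  -0.2] want -27.0 ztop 0.082
top red 207 rack xy mm [-80.2   0.4] want -81.0 ztop 0.0817
scene blue 106 rack xy mm [80.9 -0.3] want 81.0 ztop 0.0823
scene green 94 rack xy mm [28.   0.5] want 27.0 ztop 0.0824
scene yellow 135 rack xy mm [-26.8  -0.9] want -27.0 ztop 0.0821
scene red 122 rack xy mm [-81.9  -0. ] want -81.0 ztop 0.0824
```

View pics/g_top.png

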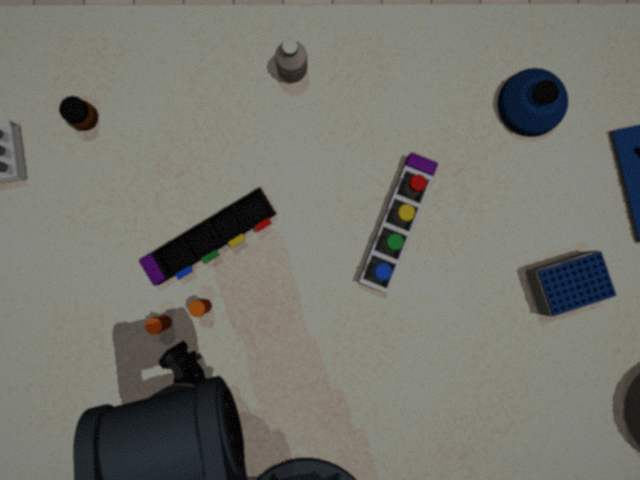

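View pics/g_scene.png

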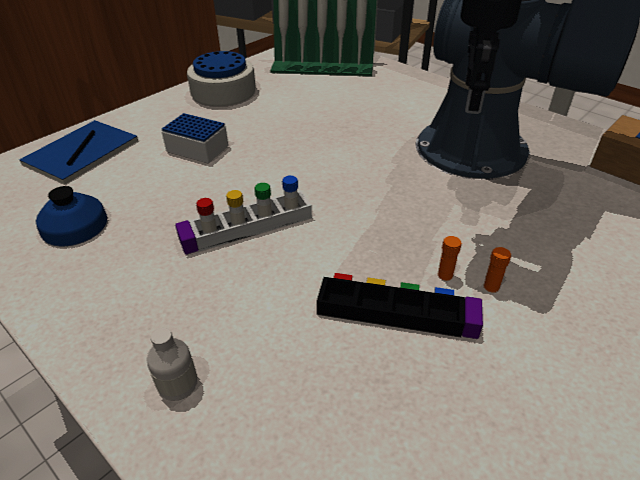

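The top view shows red (418,183), yellow (406,213), green (396,242) and blue (383,271) upright in the metal rack, counted from its purple block at (421,163). The black rack is empty and the orange tubes are untouched. Handing in.

```bash
python3 - <<'E'
from cell import r
r.sleep(0.3); r.hand_in(); print(r.current_t())
E
```

```text
the job is handed in; nothing more can be done
the job is handed in; nothing more can be done
```

All four tubes are in the metal rack in reverse order, and I handed the job in at about 39 s. From the metal rack's purple block they stand red, yellow, green, blue; in the black rack the order from its purple block was blue, green, yellow, red.

Each tube was gripped across the row by its cap and lowered to within about 1 mm of the height it was picked up from before release.

The last check used the top and scene cameras. Every cap was within about 1 mm of its well's centre, and the cap tops were at about 82 mm. A tube standing on the 5 mm floor should read 83 mm, so the tubes are seated and upright. The arm was clear and the orange tubes were left alone.

No check on the tubes failed. Two measurements were poor:
- **Black rack width:** it came out at 68 mm instead of 54 mm because the fit caught the edges of the tabs. I took the grasp positions from the caps instead.
- **Cap circle fits:** five of the eight single-camera fits were thrown off by stray depth points. I used the clean readings from the other camera or the medians for those.

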